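# Vent and open the bench desiccator

### The arm

A 6-joint arm with a two-finger parallel gripper is mounted at the origin on the work surface. World frame = base frame: x ahead of the robot, y to its left, z up, the work surface at z = 0. Lengths are in mm, angles in rad, forces in N, time in s.
With the tool pointing down it reaches from about 350 to 975 mm from the base axis. Payload 17.4 kg.
Tool frame: the origin (TCP) lies on the centre line of the jaws, within the pads' length; the fingertips stand 25 mm ahead of it and the grasp point (between the pads) lies 6 mm ahead of it; z points along the fingers, y is the direction in which the jaws open and shut (so a half turn about z gives the same grasp; the last joint's range is limited). The gripper opens to 85 mm and grips with 20 to 120 N. Pads are 22 mm wide; open, the fingers measure 114 mm over their backs; the gripper's body (76 mm by 85 mm) begins 54 mm behind the grasp point. The pads swing forward as they close: fully open they stand 13 mm farther back than shut.
Start: joints at [1.249, 0.116, 1.442, -0, 1.584, -0.038], TCP at [189.012, 648.003, 256.303] pointing down, gripper open.
Joint ranges: [-2.83, 2.83], [-0.83, 2.19], [0.07, 2.5], [-1.14, 4.28], [0.01, 3], [-2.97, 2.97]. Speed limits (rad/s): [1.89, 1.89, 2.22, 3.14, 3.14, 3.14].

### API

Orientations are given as a 3x3 rotation matrix whose columns are the frame's x, y, z axes.
In Python, from workcell import env gives the robot as it stands.
- The arm moves only by the shell command python3 -m inch 'ROWS' [FORCE]. ROWS is JSON, a list of rows, each a list of 3 entries, a list of its own where there are three numbers: the turn, a rotation vector about the tool's x, y, z in rad, then the shift along the tool's x, y, z in m, then the closure in counts, from 0 (fully open) to 255 (shut). A call has 1 to 8 rows; each row shifts and turns the commanded pose from where the row before left it, along the tool's axes as they then stand; what a row does not reach is not made up. A row lasts 1/8 s, in which the tool goes at most 62.5 mm and 10.7 degrees, less where a joint would pass 70% of its speed; a pose out of reach is approached as far as the arm can. A call with a gripper value outside its range is refused whole. The fingers move at their own pace and stop on an object; FORCE is the grip in N (left out, the last holds). Time passes only in rows, so rows that do not move let the fingers close. It gives the time, the measured TCP pose, the force and the opening at its end, in the units of the state.
- env.get_obs(): the state, without advancing time (a new reading comes with each control period).
- env.grab_frame(name): name is "scene" or "top" or "wrist"; returns a dict with "pixels" (400x640x3 uint8, blue, green, red), "vfov" (degrees; the focal length in pixels is half the picture's height over the tangent of half this angle, whatever the lens; pixels are square), "cx", "cy" (the principal point, pixels), "pose" (4x4, takes a point from camera to world coordinates); the wrist camera has in their place "tool_from_camera" (4x4, takes a point from camera to tool coordinates, whose origin is the TCP and whose axes are the flange's). Camera axes: x right, y down, z forward; pixel columns grow to the right and rows downward; lengths in mm; the calibration is good to about 2 mm. The wrist camera is an equidistant fisheye: a pixel r from the principal point sees the ray r / f radians off the axis. A picture is of the moment at which its call begins: read the wrist's pose just before it. There is no depth.
- env.hand_in(): hands the job in, once; it reports no verdict.
The state is a dict: "time": time; "qpos": joint angles; "qd": joint speeds; "joint_torque": joint torques, N m; "position": TCP position; "tcp_rot": TCP orientation; "force": force on the tool from outside, world axes, zero at the start; "wrist_torque": the same for the moment, N m; "finger_gap": opening from 0.0 (shut) to 1.0 (fully open).
Only numpy, scipy, OpenCV 4.12 (cv2) and the standard library are available. Lean on these libraries where they do the work, as an engineer would, in place of code of your own. Each camera call takes 0.05 s, during which the arm holds its last target.

### The job

Vent the desiccator: work its tight rubber bung out of the neck by rocking it side to side while you ease it straight up, so that the box stays flat where it stands, and put the bung down in the steel tray without dropping it. Only once it is vented, swing the lid up until it stands upright by itself, and leave the things round about alone.

Things in the scene. Friction and masses are not known exactly. Their poses are not given: they have to be found in the camera images.
- bung_center (a point): Middle of the red-brown rubber bung (80 mm long, 0.1 kg), on its axis 40 mm from either end; z up its axis. Lower 38 mm: straight shank 38 mm across with a flat bottom; above it a straight ribbed head 42 mm across. At the start it stands upright, about 34 mm of it in the neck, so this point is about 6 mm above the rim and 46 mm show
- bung: The same bung; origin at the centre of its flat bottom. A straight pull would need over 40 N and tips the box first (it starts to lift at about 30 N). Rocked 0.12 to 0.17 rad (7 to 10 degrees) each way about the sleeve in the neck, it follows a pull of 10 to 25 N: hold it firmly, rise 3 to 4 mm a swing (less if the pull nears 28 N); it is free of the sleeve after about 30 mm
- neck_mouth (a point): Centre of the mouth, at the rim, of the white upright neck that holds the bung: 155 mm above the bench, rim 25 mm above the box's top, 57 mm across outside, 48 mm inside. The rubber sleeve that grips the bung is 16 mm tall, its middle 12 mm below the rim. Axes are the box's: x to its back (hinge side), y to its left (lid side), z up
- desiccator: Clear box standing loose on the bench, 4 to 5 kg, 220 mm (x) by 300 mm (y), top at 130 mm; origin at the centre of its underside. The neck stands at x -20, y -100 mm, on the fixed right-hand 100 mm of the top, with a dial 12 mm high 88 mm behind it; the lid covers the rest of the top
- lid_knob (a point): Centre of the black round knob on the lid, 29 mm across, 22 mm tall, on a thinner stem; the lid's upper face is 21 mm below this point, the knob's top 11 mm above it, the lid's front edge 35 mm in front. Axes turn with the lid; with the lid shut they are the box's
- lid_hinge (a point): Middle of the lid's hinge line (along y, at the back), 126 mm above the bench; with the lid shut the knob's centre is 168 mm in front of it (-x) and 25 mm above. The lid is a clear plate with pale edges, 203 mm from hinge to front edge, 196 mm wide, 8 mm thick, 0.36 kg
- lid (a joint): Opening angle of the lid, rad: 0 shut, 1.57 standing upright, 1.75 the stop. The hinge is stiff: the lid stays at any angle; 5 to 7 N at the knob lift it, and its underside can be pushed on towards the back with 10 N
- tray: Open steel tray on the bench, 150 mm (x) by 190 mm (y), 20 mm high, walls and floor 3 mm; origin at the centre of its underside
- slide_box: shut green slide box, 100 mm (x) by 170 mm (y), 38 mm high, 0.45 kg, to be left alone; origin at the centre of its underside
- wash_bottle: white plastic bottle, 60 mm across, 150 mm tall, 0.35 kg, to be left alone; origin at the centre of its underside
There are look-alikes about, which are no part of the job. Of the things shaped like the tray, the steel one is meant.

How it is judged:
By the outcome, as a careful person would: the job done as asked, in the order asked, and still so for the second after the job is handed in, with the robot touching nothing.
It also fails if it takes over 72 s, if anything falls off the work surface, if the arm or the gripper's body presses on something with over 40 N, if the wrist force passes 120 N, or if a joint passes its speed limit or range.

## Working session

There is one attempt and no reset: what is moved stays moved. The work goes in short steps, Python scripts to look and compute and a shell command to move; the robot and the scene stay as the last step left them, time stands still between calls to the robot, and variables do not carry over. Pictures are saved under pics/ and viewed, and the job is handed in when it is done.

```bash
ls; mkdir -p pics
python3 - <<'E'
from workcell import env
import cv2
o=env.get_obs()
for k,v in o.items(): print(k,v)
for n in ["scene","top","wrist"]:
    f=env.grab_frame(n); cv2.imwrite(f"pics/{n}0.png",f["pixels"])
    print(n,{k:v for k,v in f.items() if k!="pixels"})
E
```

```text
pics
time 0.0
qpos [ 1.24918889e+00  1.16531820e-01  1.44226874e+00  5.61186594e-06
  1.58399871e+00 -3.78380255e-02]
qd [-0.00032277  0.00017682  0.00036577  0.00024005 -0.00011205 -0.00130643]
joint_torque [ 1.97109992e-03 -7.31954813e+01 -6.32526684e+01  1.37473990e-04
  5.79228188e-03 -3.25346491e-05]
position [188.96610386 647.84627888 255.52909198]
tcp_rot [[-9.60006924e-01  2.79975993e-01 -3.86723688e-04]
 [ 2.79976256e-01  9.60006245e-01 -1.14297240e-03]
 [ 5.12523223e-05 -1.20553487e-03 -9.99999272e-01]]
force [-0.43730837 -0.14272864 -0.07160338]
wrist_torque [-0.0080552   0.00159999  0.00776938]
finger_gap 0.9954934250199974
scene {'vfov': 44.94097483428733, 'cx': 326.66098158085225, 'cy': 201.58525002908235, 'pose': array([[ 8.77037947e-01,  2.55417871e-01, -4.06898207e-01,
         1.08882418e+03],
       [ 4.80379496e-01, -4.77387472e-01,  7.35755898e-01,
        -1.01169760e+03],
       [-6.32290151e-03, -8.40751398e-01, -5.41384436e-01,
         8.70902264e+02],
       [ 0.00000000e+00,  0.00000000e+00,  0.00000000e+00,
         1.00000000e+00]])}
top {'vfov': 46.1341
[... 159 characters left out ...]
     [-9.99972804e-01,  2.46198747e-03, -6.95202443e-03,
         1.78160985e+01],
       [ 6.27024565e-03, -2.12464841e-01, -9.77148594e-01,
         1.64813227e+03],
       [ 0.00000000e+00,  0.00000000e+00,  0.00000000e+00,
         1.00000000e+00]])}
wrist {'vfov': 65.70646984690485, 'cx': 315.9857730054054, 'cy': 205.2120797902919, 'tool_from_camera': array([[-4.51407164e-04, -9.45726997e-01, -3.24961911e-01,
         8.36992495e+01],
       [ 9.99999887e-01, -4.75683469e-04, -4.74029315e-06,
        -4.44442976e-01],
       [-1.50095986e-04, -3.24961877e-01,  9.45727104e-01,
        -1.17962954e+02],
       [ 0.00000000e+00,  0.00000000e+00,  0.00000000e+00,
         1.00000000e+00]])}
```

View pics/scene0.png

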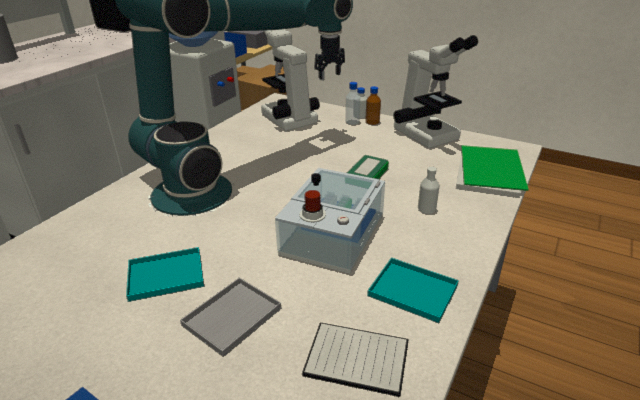

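View pics/top0.png

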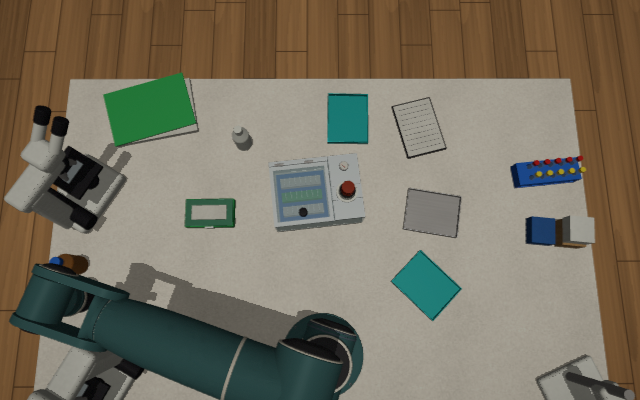

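View pics/wrist0.png

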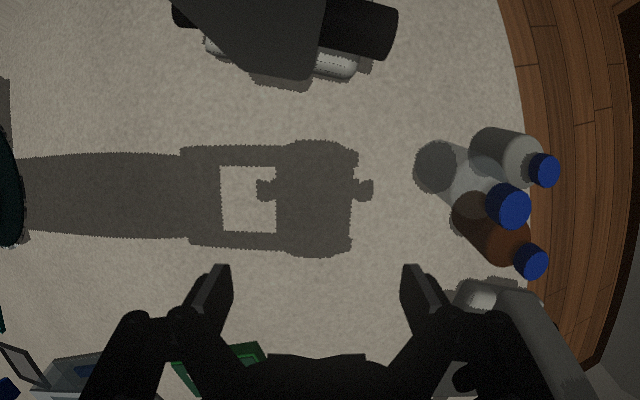

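The top view shows the box at about (316,192), the bung at (347,187), the knob at (303,212), the grey steel tray at (432,213), the slide box at (210,213) and the bottle at (241,137). I'll enlarge these to read them more exactly.

Run:
```python
import cv2
a=cv2.imread("pics/top0.png"); 
cv2.imwrite("pics/top0a.png",cv2.resize(a[140:240,260:380],None,fx=6.6,fy=5.99 if 0 else 6,interpolation=cv2.INTER_CUBIC)[:, :800] if 0 else cv2.resize(a[145:240,260:380],(720,570),interpolation=cv2.INTER_CUBIC))
b=cv2.imread("pics/scene0.png")
cv2.imwrite("pics/scene0a.png",cv2.resize(b[160:280,265:395],(650,600),interpolation=cv2.INTER_CUBIC))
cv2.imwrite("pics/top0b.png",cv2.resize(a[175:255,390:480],(720,640),interpolation=cv2.INTER_CUBIC)[:600])
```

```text
(no output)
```

View pics/top0a.png

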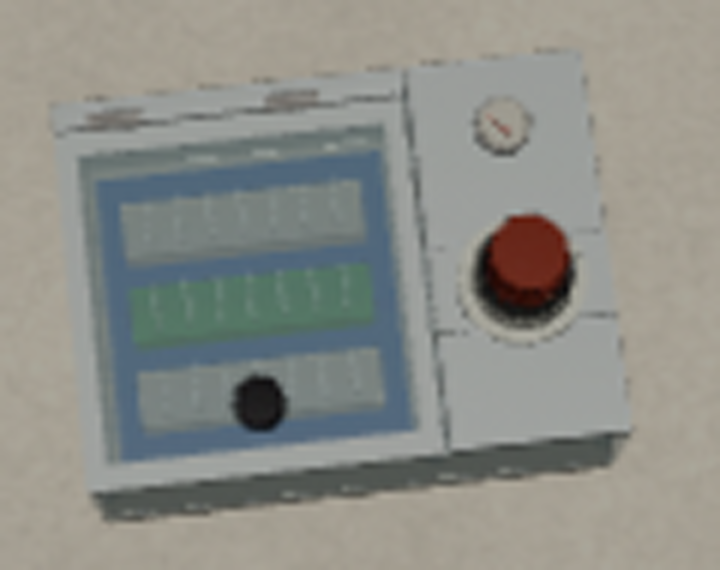

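View pics/scene0a.png

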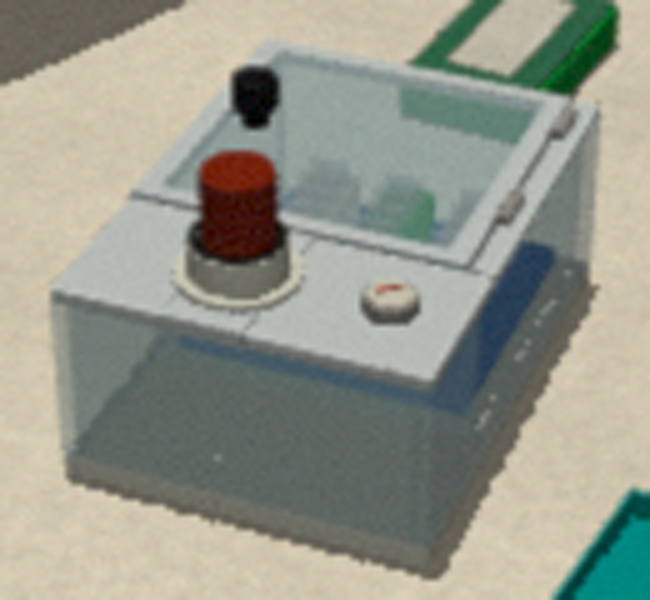

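View pics/top0b.png

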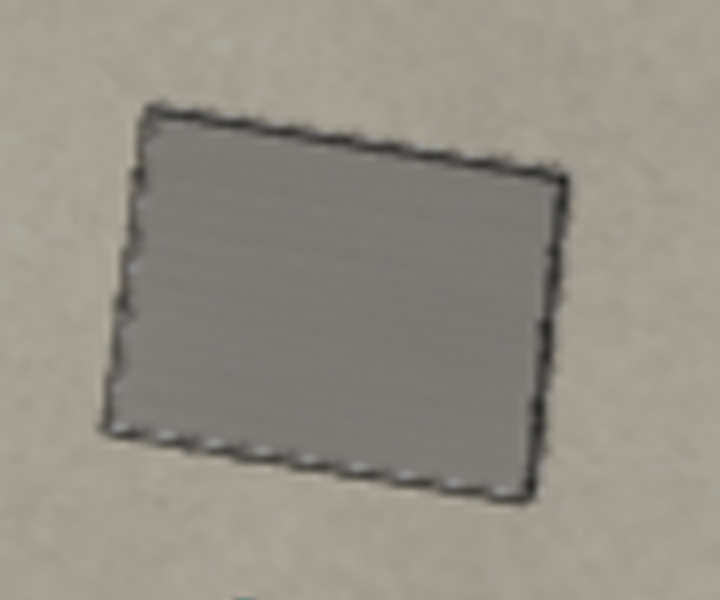

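Corner pixels read off the crops. Next I'll fit the box and tray poses using both cameras.

```bash
cat > h.py <<'E'
import numpy as np, cv2
from workcell import env
from scipy.optimize import least_squares
F={}
def cam(n):
    if n not in F: F[n]=env.grab_frame(n)
    return F[n]
def proj(n,P):
    c=cam(n); P=np.atleast_2d(P); R=c["pose"][:3,:3]; t=c["pose"][:3,3]
    q=(P-t)@R; f=200/np.tan(np.radians(c["vfov"]/2))
    return np.c_[c["cx"]+f*q[:,0]/q[:,2], c["cy"]+f*q[:,1]/q[:,2]]
def back(n,uv,z):
    c=cam(n); f=200/np.tan(np.radians(c["vfov"]/2))
    d=c["pose"][:3,:3]@np.array([(uv[0]-c["cx"])/f,(uv[1]-c["cy"])/f,1]); t=c["pose"][:3,3]
    return t+d*(z-t[2])/d[2]
def T(p,P):
    c,s=np.cos(p[2]),np.sin(p[2]); P=np.atleast_2d(np.array(P,float))
    return np.c_[p[0]+c*P[:,0]-s*P[:,1],p[1]+s*P[:,0]+c*P[:,1],P[:,2]]
def fit(p0,obs):  # obs: list (cam, uv, localP)
    def r(p): return np.concatenate([(proj(n,T(p,P))[0]-uv) for n,uv,P in obs])
    s=least_squares(r,p0,loss='soft_l1'); return s.x,r(s.x).reshape(-1,2)
E
python3 - <<'E'
from h import *
t=lambda u,v:("top",np.array([260+u/6,145+v/6]))
s=lambda u,v:("scene",np.array([265+u/5,160+v/5]))
L=lambda x,y,z:np.array([x,y,z])
obs=[(*t(52,105),L(110,150,130)),(*t(580,50),L(110,-150,130)),(*t(628,432),L(-110,-150,130)),(*t(92,490),L(-110,150,130)),
(*s(52,295),L(-110,-150,130)),(*s(430,382),L(110,-150,130)),(*s(598,105),L(110,150,130)),(*s(270,42),L(-110,150,130)),
(*t(528,250),L(-20,-100,201)),(*s(238,172),L(-20,-100,201))]
p,r=fit([450,0,0],obs); print(p,np.degrees(p[2])); print(r.round(1))
for n in("top","scene"):
    p2,_=fit(p,[o for o in obs if o[0]==n]); print(n,p2)
print("bung",back("top",t(528,250)[1],201),back("scene",s(238,172)[1],201))
print("neck by box",T(p,[[-20,-100,155]]))
k=T(p,[[110-14-0,45,151]]); print("knob",back("top",t(260,403)[1],155),back("scene",s(255,85)[1],158))
b=lambda u,v:("top",np.array([390+u/8,175+v/8]))
o2=[(*b(148,105),L(75,95,20)),(*b(568,175),L(75,-95,20)),(*b(532,500),L(-75,-95,20)),(*b(105,432),L(-75,95,20))]
p,r=fit([400,-250,0],o2); print("tray",p,r.round(1))
E
```

```text
[5.38929929e+02 1.83169748e+01 1.11553255e-01] 6.391530684565872
[[-0.5 -0.7]
 [ 0.1 -1.2]
 [ 0.9 -1. ]
 [-0.9 -0.3]
 [-1.3 -1. ]
 [ 0.  -0.1]
 [ 0.2 -0.1]
 [-1.  -0.5]
 [ 0.4 -0.5]
 [-1.  -1.4]]
top [5.36526879e+02 1.84238051e+01 1.07274135e-01]
scene [5.41833827e+02 1.67618723e+01 1.14247808e-01]
bung [528.49067147 -82.10741067 201.        ] [536.13813092 -88.16445045 201.        ]
neck by box [[530.18644461 -83.28790443 155.        ]]
knob [455.13425915  60.29763158 155.        ] [460.69427005  60.07189998 158.        ]
tray [ 4.76137447e+02 -3.90043607e+02 -1.69809058e-01] [[-0.3 -0.3]
 [ 0.3 -0.3]
 [ 0.4  0.6]
 [-0.3  0.1]]
```

```bash
python3 -m inch '[[[0,0,0],[0,0,-0.05],0],[[0,0,0],[0,0,-0.05],0],[[0,0,0],[-0.038,-0.0434,0],0],[[0,0,0],[-0.038,-0.0434,0],0],[[0,0,0],[-0.038,-0.0434,0],0],[[0,0,0],[-0.038,-0.0434,0],0],[[0,0,0],[-0.038,-0.0434,0],0],[[0,0,0],[-0.038,-0.0434,0],0]]'
```

```text
time: 1.25
position: [335.3, 332.4, 356.4]
tcp_rot: [[-0.96, 0.28, 0.0], [0.28, 0.96, 0.0], [-0.0, 0.0, -1.0]]
force: [1.2, 1.7, 0.3]
finger_gap: 1.0
```

```bash
python3 -m inch '[[[0,0,0],[-0.038,-0.0434,0],0],[[0,0,0],[-0.038,-0.0434,0],0],[[0,0,0],[-0.038,-0.0434,0],0],[[0,0,0],[-0.038,-0.0434,0],0],[[0,0,0.147],[-0.038,-0.0434,0],0],[[0,0,0.147],[0,0,0],0],[[0,0,0.147],[0,0,0],0],[[0,0,0.147],[0,0,0],0]]'; python3 -m inch '[[[0,0,0.147],[0,0,0],0],[[0,0,0.147],[0,0,0],0],[[0,0,0.147],[0,0,0],0],[[0,0,0.147],[0,0,0],0],[[0,0,0],[0,0,0],0]]'
```

```text
time: 2.25
position: [456.6, 72.4, 356.3]
tcp_rot: [[-0.639, 0.769, -0.0], [0.769, 0.639, -0.0], [0.0, -0.0, -1.0]]
force: [0.2, -0.8, 0.2]
finger_gap: 0.998
time: 2.88
position: [456.6, 72.6, 356.3]
tcp_rot: [[-0.112, 0.994, 0.0], [0.994, 0.112, 0.0], [0.0, 0.0, -1.0]]
force: [-0.2, 0.3, 0.7]
finger_gap: 0.999
```

```bash
cat >> h.py <<'E'
def wfit(name):
    o=env.get_obs(); f=env.grab_frame("wrist"); cv2.imwrite(f"pics/{name}.png",f["pixels"])
    M=np.eye(4); M[:3,:3]=o["tcp_rot"]; M[:3,3]=o["position"]
    W=M@f["tool_from_camera"]; np.savez(f"pics/{name}.npz",W=W,vf=f["vfov"],c=[f["cx"],f["cy"]]); return f["pixels"]
def wload(name):
    d=np.load(f"pics/{name}.npz"); return d["W"],200/np.tan(np.radians(d["vf"]/2)),d["c"]
def wproj(name,P):
    W,f,c=wload(name); P=np.atleast_2d(P); q=(P-W[:3,3])@W[:3,:3]
    r=np.hypot(q[:,0],q[:,1]); th=np.arctan2(r,q[:,2]); return np.c_[c[0]+f*th*q[:,0]/r,c[1]+f*th*q[:,1]/r]
def wback(name,uv,z):
    W,f,c=wload(name); d=np.array(uv)-c; r=np.hypot(*d); th=r/f
    v=W[:3,:3]@np.array([*(np.sin(th)*d/r),np.cos(th)]); return W[:3,3]+v*(z-W[2,3])/v[2]
E
python3 - <<'E'
from h import *
wfit("w1")
E
```

```text
(no output)
```

View pics/w1.png

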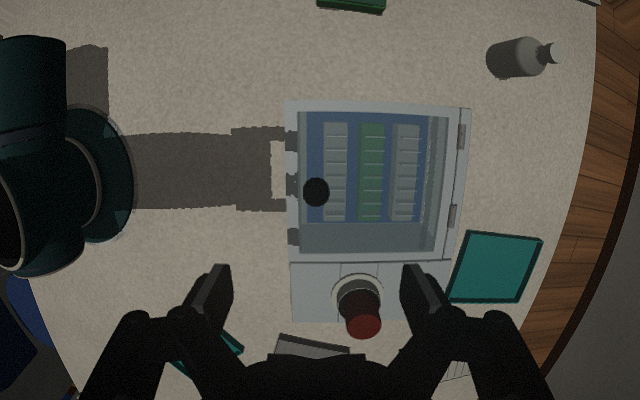

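The wrist view shows the whole lid, the knob at (316,191), the neck ring at about (357,293) and the bung's top at (364,326). I'll zoom in.

Run:
```python
import cv2
a=cv2.imread("pics/w1.png")
cv2.imwrite("pics/w1a.png",cv2.resize(a[255:345,310:420],(770,630)[:2],interpolation=cv2.INTER_CUBIC)[:600])
cv2.imwrite("pics/w1b.png",cv2.resize(a[90:240,280:480],(800,600),interpolation=cv2.INTER_CUBIC))
```

```text
(no output)
```

View pics/w1a.png

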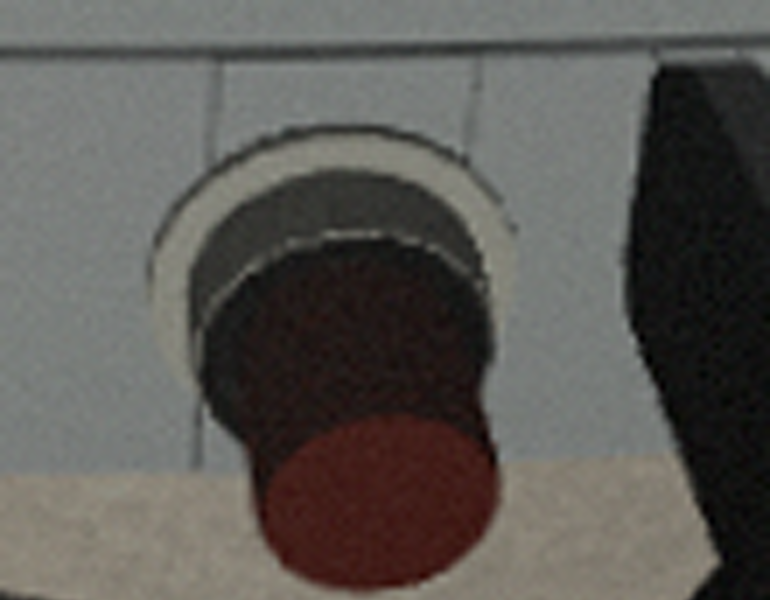

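View pics/w1b.png

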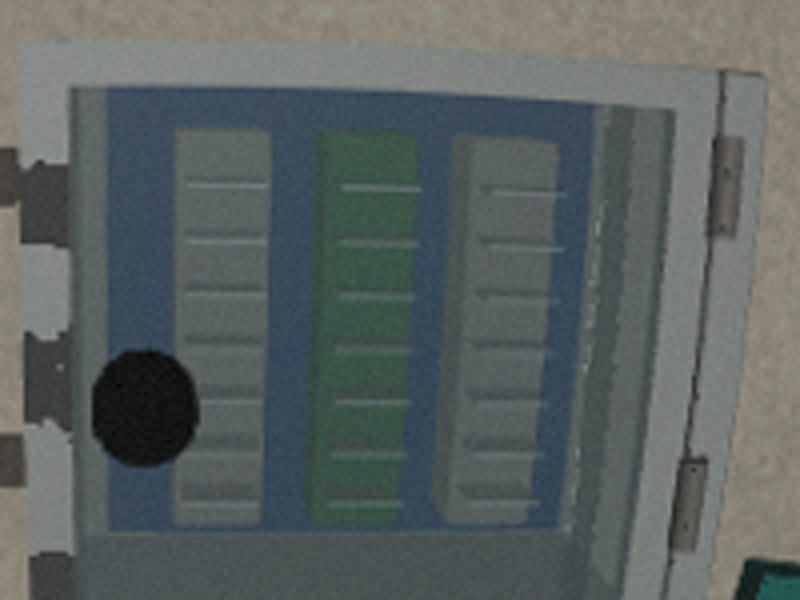

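Run:
```python
from h import *
a=lambda u,v:np.array([310+u/7,255+v/7]); b=lambda u,v:np.array([280+u/4,90+v/4])
print("bung top",wback("w1",a(381,501),201))
print("rim L,R,T",wback("w1",a(198,345),155),wback("w1",a(494,330),155),wback("w1",a(348,232),155))
print("knob",wback("w1",b(146,408),160))
print("BL",wback("w1",b(768,75),130),"FL",wback("w1",b(20,42),130),"FR",wback("w1",(293,322),130))
print("hinge seam",wback("w1",b(725,70),130),wback("w1",b(665,597),130))
L=lambda *x:np.array(x,float)
t=lambda u,v:("top",np.array([260+u/6,145+v/6]))
s=lambda u,v:("scene",np.array([265+u/5,160+v/5]))
ob=[(*t(52,105),L(110,150,130)),(*t(580,50),L(110,-150,130)),(*t(628,432),L(-110,-150,130)),(*t(92,490),L(-110,150,130)),
(*s(52,295),L(-110,-150,130)),(*s(430,382),L(110,-150,130)),(*s(598,105),L(110,150,130)),(*s(270,42),L(-110,150,130)),
(*t(528,250),L(-20,-100,201)),(*s(238,172),L(-20,-100,201))]
W=[(b(768,75),L(110,150,130)),(b(20,42),L(-110,150,130)),((293,322),L(-110,-150,130)),(a(381,501),L(-20,-100,201))]
def r(p): return np.concatenate([.7*(proj(n,T(p,P))[0]-uv) for n,uv,P in ob]+[(wproj("w1",T(p,P))[0]-uv) for uv,P in W])
from scipy.optimize import least_squares
S=least_squares(r,[538,18,.11],loss='soft_l1'); p=S.x; print(p,r(p).reshape(-1,2).round(1)[-4:])
print("neck",T(p,[[-20,-100,155]]))
rw=lambda p:np.concatenate([(wproj("w1",T(p,P))[0]-uv) for uv,P in W]); p=least_squares(rw,p).x; print("wrist only",p,rw(p).round(1),T(p,[[-20,-100,155]]))
```

```text
bung top [529.92426076 -79.29525804 201.        ]
rim L,R,T [502.529986   -83.22010272 155.        ] [556.88311978 -75.65083516 155.        ] [525.48776518 -55.74331775 155.        ]
knob [458.09977782  62.94890002 160.        ]
BL [631.42466372 179.26120654 130.        ] FL [413.19946243 154.56217946 130.        ] FR [ 447.27572689 -141.45387571  130.        ]
hinge seam [616.58842539 177.66463382 130.        ] [634.91695005  10.10368464 130.        ]
[5.39293774e+02 1.85026165e+01 1.12877491e-01] [[ 0.3 -0.5]
 [-0.  -0.5]
 [-0.3  0.7]
 [-0.   2.4]]
neck [[530.68484638 -83.11375212 155.        ]]
wrist only [5.39317451e+02 1.89683922e+01 1.13204550e-01] [ 0.3 -0.9 -0.  -0.9 -0.3  0.5  0.1  2.1] [[530.74175777 -82.65078653 155.        ]]
```

```bash
python3 -m inch '[[[0,0,0],[-0.0405,0.014,0],0],[[0,0,0],[-0.0405,0.014,0],0],[[0,0,0],[-0.0405,0.014,0],0],[[0,0,0],[-0.0405,0.014,0],0],[[0,0,0],[0,0,0.035],0],[[0,0,0],[0,0,0.035],0],[[0,0,0],[0,0,0.036],0],[[0,0,0],[0,0,0],0]]'
python3 - <<'E'
from h import *
wfit("w2"); print(env.get_obs()["position"])
f=cam("scene"); cv2.imwrite("pics/s2.png",f["pixels"])
E
```

```text
time: 4.03
position: [529.4, -82.0, 248.0]
tcp_rot: [[-0.112, 0.994, -0.004], [0.994, 0.113, 0.001], [0.001, -0.004, -1.0]]
force: [-0.8, -0.3, 0.1]
finger_gap: 1.001
[530.01527762 -82.07876156 250.29682734]
```

View pics/w2.png

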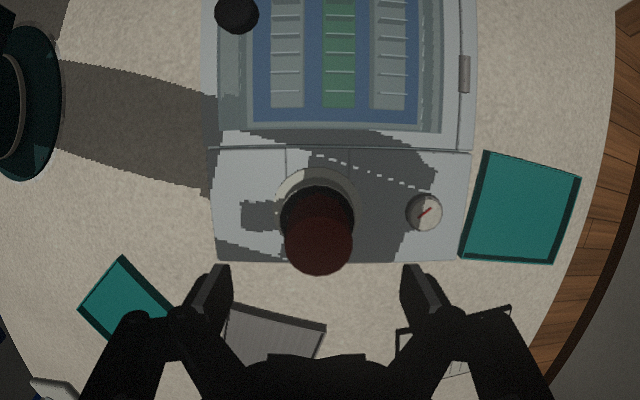

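View pics/s2.png

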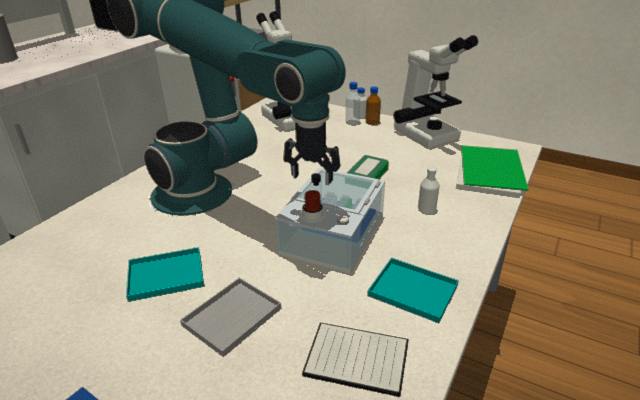

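The bung's top is at about (319,245) in the wrist view, centred between the fingertips at (220,285) and (412,285). The overshoot is settling. I'll check the offset.

Run:
```python
from h import *
for uv in [(319,245),(319,275),(285,245),(353,245)]: print(wback("w2",uv,201).round(1))
print(wproj("w2",[[530.5,-83,201],[530.5,-83,155]]).round(1))
```

```text
[530.7 -80.  201. ]
[ 533.1 -100.8  201. ]
[510.6 -82.4 201. ]
[550.8 -77.8 201. ]
[[318.1 249.4]
 [317.9 220.9]]
```

```bash
python3 -m inch '[[[0,0,0],[0,0,0.025],0],[[0,0,0],[0,0,0.02],0],[[0,0,0],[0,0,0.015],0],[[0,0,0],[0,0,0],0],[[0,0,0],[0,0,0],255],[[0,0,0],[0,0,0],255],[[0,0,0],[0,0,0],255],[[0,0,0],[0,0,0],255]]' 110; python3 -m inch '[[[0,0,0],[0,0,0],255],[[0,0,0],[0,0,0],255]]' 110;python3 -c "
from h import *
o=env.get_obs();print(o['position'],o['tcp_rot'],o['wrist_torque'])"
```

```text
time: 5.12
position: [530.4, -82.2, 191.2]
tcp_rot: [[-0.111, 0.994, 0.001], [0.994, 0.111, -0.0], [-0.0, 0.001, -1.0]]
force: [-3.3, 0.1, 6.7]
finger_gap: 0.465
time: 5.38
position: [530.3, -82.2, 191.2]
tcp_rot: [[-0.111, 0.994, 0.001], [0.994, 0.111, -0.0], [-0.0, 0.001, -1.0]]
force: [-3.3, 0.9, 4.8]
finger_gap: 0.463
[530.34888331 -82.18415467 191.15806401] [[-1.10803723e-01  9.93841995e-01  7.89893950e-04]
 [ 9.93842250e-01  1.10803956e-01 -2.57426306e-04]
 [-3.43364448e-04  7.56506187e-04 -9.99999655e-01]] [-0.01930273  0.46402228  0.03296328]
```

```bash
python3 -m inch '[[[0.075,0,0],[0,0.0036,0],255],[[0.075,0,0],[0,0.0036,0],255],[[0,0,0],[0,0,0],255]]' 110;python3 -c "
from h import *
o=env.get_obs();print(o['position'],o['tcp_rot'][:,2],o['wrist_torque'],o['force'])"
```

```text
time: 5.75
position: [537.6, -81.5, 190.3]
tcp_rot: [[-0.111, 0.982, -0.151], [0.994, 0.11, -0.017], [-0.0, -0.152, -0.988]]
force: [-4.7, -3.0, 4.9]
finger_gap: 0.461
[537.55484795 -81.48235208 190.29302731] [-0.15083647 -0.01709062 -0.98841098] [-0.23665853  1.01759065 -0.07743408] [-4.71881909 -2.98295336  4.93758941]
```

```bash
python3 -m inch '[[[-0.075,0,0],[0,-0.0036,-0.0009],255],[[-0.075,0,0],[0,-0.0037,-0.0009],255],[[-0.075,0,0],[0,-0.0038,-0.0009],255],[[-0.075,0,0],[0,-0.0039,-0.0009],255],[[0,0,0],[0,0,0],255]]' 110;python3 -c "
from h import *
o=env.get_obs();print(o['position'],o['tcp_rot'][:,2],o['wrist_torque'],o['force'])"
```

```text
time: 6.38
position: [521.7, -83.0, 192.9]
tcp_rot: [[-0.11, 0.983, 0.148], [0.994, 0.109, 0.017], [0.0, 0.149, -0.989]]
force: [5.3, -1.0, -16.0]
finger_gap: 0.461
[521.66722944 -83.01633922 192.89951215] [ 0.14801239  0.01676948 -0.98884332] [-0.14755435 -0.18910423 -0.06856457] [  5.26233545  -0.97622283 -15.96159044]
```

```bash
cat > st.py <<'E'
from h import *
o=env.get_obs();v=o['position']-np.array([530.3,-82.2,143]);print("dist",np.linalg.norm(v).round(1),v.round(1),"F",o['force'].round(1),"T",o['wrist_torque'].round(2),"t",o['time'],o['finger_gap'], o['tcp_rot'][:,2].round(3))
E
python3 -m inch '[[[0.075,0,0],[0,0.0039,-0.0009],255],[[0.075,0,0],[0,0.0039,-0.0009],255],[[0.075,0,0],[0,0.004,-0.0009],255],[[0.075,0,0],[0,0.0041,-0.0009],255],[[0,0,0],[0,0,0],255]]' 110; python3 st.py
```

```text
time: 7.0
position: [537.9, -81.3, 196.8]
tcp_rot: [[-0.111, 0.982, -0.154], [0.994, 0.11, -0.017], [0.0, -0.155, -0.988]]
force: [-7.2, -3.7, -9.6]
finger_gap: 0.464
dist 54.3 [ 7.6  0.9 53.8] F [-7.2 -3.7 -9.6] T [-0.5  1.  -0. ] t 7.0 0.46386348798257504 [-0.154 -0.017 -0.988]
```

```bash
python3 -m inch '[[[-0.075,0,0],[0,-0.0041,-0.0009],255],[[-0.075,0,0],[0,-0.0042,-0.0009],255],[[-0.075,0,0],[0,-0.0042,-0.0009],255],[[-0.075,0,0],[0,-0.0043,-0.0009],255],[[0,0,0],[0,0,0],255]]' 110; python3 st.py
python3 - <<'E'
from h import *
f=cam("scene")["pixels"]; cv2.imwrite("pics/s3.png",cv2.resize(f[110:290,250:410],(640,720))[:600])
E
```

```text
time: 7.62
position: [520.6, -83.2, 201.1]
tcp_rot: [[-0.11, 0.983, 0.147], [0.994, 0.109, 0.017], [0.0, 0.147, -0.989]]
force: [1.4, -1.8, -19.6]
finger_gap: 0.467
dist 58.9 [-9.7 -1.  58.1] F [  1.4  -1.8 -19.6] T [-0.54  0.66 -0.09] t 7.625 0.4666862558674006 [ 0.147  0.017 -0.989]
```

View pics/s3.png

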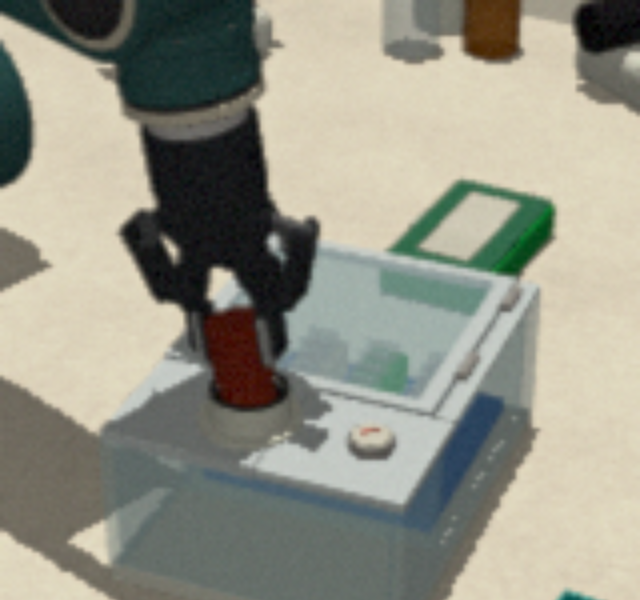

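```bash
python3 -m inch '[[[0.075,0,0],[0,0.0044,-0.0008],255],[[0.075,0,0],[0,0.0044,-0.0008],255],[[0.075,0,0],[0,0.0045,-0.0008],255],[[0.075,0,0],[0,0.0046,-0.0008],255],[[0,0,0],[0,0,0],255]]' 110; python3 st.py; 
python3 -m inch '[[[-0.075,0,0],[0,-0.0046,-0.0008],255],[[-0.075,0,0],[0,-0.0047,-0.0008],255],[[-0.075,0,0],[0,-0.0047,-0.0008],255],[[-0.075,0,0],[0,-0.0048,-0.0008],255],[[0,0,0],[0,0,0],255]]' 110; python3 st.py
python3 - <<'E'
from h import *
f=cam("scene")["pixels"]; cv2.imwrite("pics/s4.png",cv2.resize(f[110:290,250:410],(640,720))[:600])
wfit("w4")
E
```

```text
time: 8.3
position: [539.9, -81.2, 205.9]
tcp_rot: [[-0.111, 0.982, -0.153], [0.994, 0.11, -0.017], [-0.0, -0.154, -0.988]]
force: [-8.6, -3.3, -9.2]
finger_gap: 0.464
dist 63.6 [ 9.6  1.  62.9] F [-8.6 -3.3 -9.2] T [-0.67  1.23  0.1 ] t 8.3 0.4643666650683635 [-0.153 -0.017 -0.988]
time: 8.93
position: [520.3, -83.4, 209.9]
tcp_rot: [[-0.11, 0.983, 0.148], [0.994, 0.109, 0.016], [-0.0, 0.149, -0.989]]
force: [-1.7, -3.5, -16.0]
finger_gap: 0.464
dist 67.7 [-10.   -1.2  66.9] F [ -1.7  -3.5 -16. ] T [-0.7   0.8  -0.02] t 8.925 0.4637747782897534 [ 0.148  0.016 -0.989]
```

View pics/s4.png

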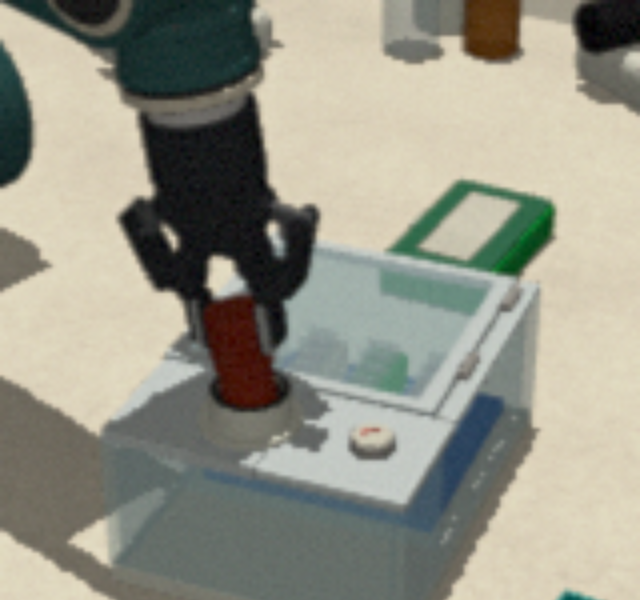

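View pics/w4.png

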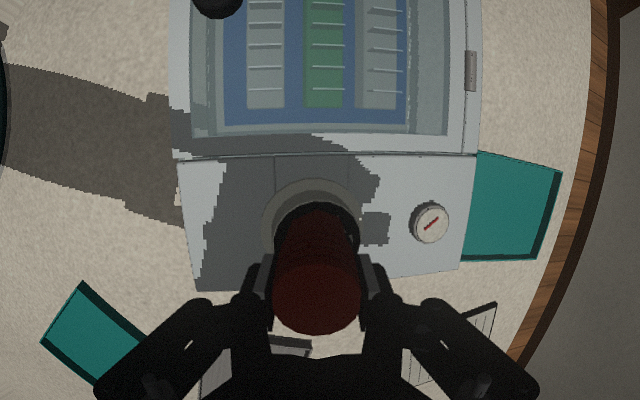

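```bash
python3 -m inch '[[[0.075,0,0],[0,0.005,-0.0007],255],[[0.075,0,0],[0,0.0051,-0.0007],255],[[0.075,0,0],[0,0.0052,-0.0007],255],[[0.075,0,0],[0,0.0052,-0.0007],255],[[0,0,0],[0,0,0],255]]' 110; python3 st.py; 
python3 -m inch '[[[-0.075,0,0],[0,-0.0053,-0.0007],255],[[-0.075,0,0],[0,-0.0054,-0.0007],255],[[-0.075,0,0],[0,-0.0055,-0.0007],255],[[-0.075,0,0],[0,-0.0055,-0.0007],255],[[0,0,0],[0,0,0],255]]' 110; python3 st.py
```

```text
time: 9.65
position: [541.7, -81.0, 214.1]
tcp_rot: [[-0.111, 0.982, -0.154], [0.994, 0.11, -0.018], [-0.0, -0.155, -0.988]]
force: [-12.9, -3.6, -2.1]
finger_gap: 0.46
dist 72.0 [11.4  1.2 71.1] F [-12.9  -3.6  -2.1] T [-0.89  2.47  0.11] t 9.65 0.4602596617948137 [-0.154 -0.018 -0.988]
time: 10.28
position: [519.7, -83.4, 217.7]
tcp_rot: [[-0.11, 0.983, 0.148], [0.994, 0.109, 0.016], [-0.0, 0.149, -0.989]]
force: [0.8, -3.9, -13.5]
finger_gap: 0.466
dist 75.4 [-10.6  -1.2  74.7] F [  0.8  -3.9 -13.5] T [-0.67  0.24 -0.03] t 10.275 0.46584931949211356 [ 0.148  0.016 -0.989]
```

```bash
python3 -m inch '[[[0.075,0,0],[0,0.0056,-0.0008],255],[[0.075,0,0],[0,0.0056,-0.0008],255],[[0.075,0,0],[0,0.0057,-0.0008],255],[[0.075,0,0],[0,0.0057,-0.0008],255],[[0,0,0],[0,0,0],255]]' 110; python3 st.py; 
python3 -m inch '[[[-0.075,0,0],[0,-0.0059,-0.0008],255],[[-0.075,0,0],[0,-0.0059,-0.0008],255],[[-0.075,0,0],[0,-0.006,-0.0008],255],[[-0.075,0,0],[0,-0.006,-0.0008],255],[[0,0,0],[0,0,0],255]]' 110; python3 st.py
```

```text
time: 10.9
position: [542.6, -80.9, 221.4]
tcp_rot: [[-0.111, 0.982, -0.156], [0.994, 0.109, -0.018], [-0.0, -0.157, -0.988]]
force: [-10.8, -4.9, -4.9]
finger_gap: 0.464
dist 79.4 [12.3  1.3 78.4] F [-10.8  -4.9  -4.9] T [-0.87  2.39  0.04] t 10.9 0.46398661074186176 [-0.156 -0.018 -0.988]
time: 11.52
position: [519.0, -83.4, 227.3]
tcp_rot: [[-0.111, 0.983, 0.15], [0.994, 0.109, 0.016], [-0.001, 0.151, -0.989]]
force: [-0.1, -1.3, -1.3]
finger_gap: 0.461
dist 85.0 [-11.3  -1.2  84.3] F [-0.1 -1.3 -1.3] T [ 0.03  0.1  -0.  ] t 11.525 0.4609942499808698 [ 0.15   0.016 -0.989]
```

```bash
python3 -m inch '[[[0.075,0,0],[0,0.005,-0.004],255],[[0.075,0,0],[0,0.005,-0.004],255],[[0,0,0],[0,0,-0.03],255],[[0,0,0],[0,0,-0.04],255],[[0,0,0],[0,0,-0.04],255],[[0,0,0],[0,0,0],255]]' 110; python3 st.py;python3 - <<'E'
from h import *
f=cam("scene")["pixels"]; cv2.imwrite("pics/s5.png",cv2.resize(f[70:290,250:410],(436,600)))
E
```

```text
time: 12.28
position: [529.0, -82.3, 348.5]
tcp_rot: [[-0.111, 0.994, 0.003], [0.994, 0.111, -0.001], [-0.002, 0.003, -1.0]]
force: [-0.5, -0.0, -1.1]
finger_gap: 0.464
dist 205.5 [-1.300e+00 -1.000e-01  2.055e+02] F [-0.5 -0.  -1.1] T [-0.06 -0.01 -0.05] t 12.275 0.46358697637016794 [ 0.003 -0.001 -1.   ]
```

View pics/s5.png

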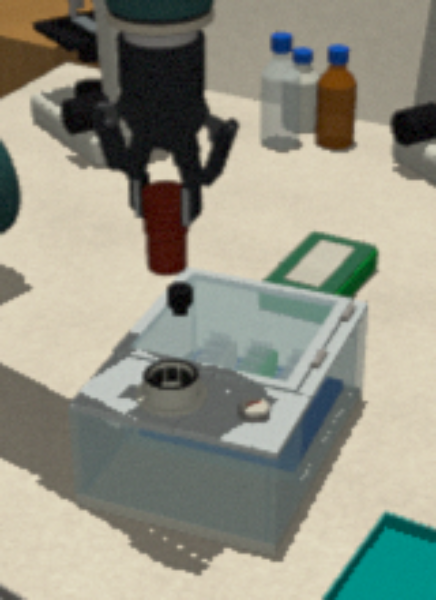

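Run:
```python
from h import *
# circle at height z: lowest image row
a=np.linspace(0,6.28,60)
for zb in range(268,300,3):
    c=lambda z,r:proj("scene",np.c_[529.5+r*np.cos(a),-82+r*np.sin(a),0*a+z])
    b=c(zb,19);t=c(zb+80,21);print(zb,"rel",zb-350,"bottom row",((b[:,1].max()-70)*2.727).round(1),"top rows",((t[:,1].min()-70)*2.727).round(1),((b[:,0].mean()-250)*2.725).round(1))
```

```text
268 rel -82 bottom row 283.8 top rows 186.5 166.5
271 rel -79 bottom row 281.0 top rows 183.5 166.4
274 rel -76 bottom row 278.2 top rows 180.6 166.3
277 rel -73 bottom row 275.3 top rows 177.6 166.2
280 rel -70 bottom row 272.5 top rows 174.6 166.2
283 rel -67 bottom row 269.6 top rows 171.6 166.1
286 rel -64 bottom row 266.8 top rows 168.5 166.0
289 rel -61 bottom row 263.9 top rows 165.5 165.9
292 rel -58 bottom row 261.0 top rows 162.5 165.9
295 rel -55 bottom row 258.1 top rows 159.4 165.8
298 rel -52 bottom row 255.2 top rows 156.4 165.7
```

```bash
python3 -m inch '[[[0,0,0],[-0.05,-0.0147,0],255],[[0,0,0],[-0.05,-0.0147,0],255],[[0,0,0],[-0.05,-0.0147,0],255],[[0,0,0],[-0.05,-0.0147,0.03],255],[[0,0,0],[-0.05,-0.0147,0.04],255],[[0,0,0],[-0.05,-0.0147,0.04],255],[[0,0,0],[0,0,0.04],255],[[0,0,0],[0,0,0],255]]' 110
python3 - <<'E'
from h import *
wfit("w6");f=cam("top")["pixels"]; cv2.imwrite("pics/t6.png",cv2.resize(f[130:280,360:520],(640,600)))
E
```

```text
time: 13.38
position: [472.9, -384.8, 194.0]
tcp_rot: [[-0.11, 0.994, -0.006], [0.994, 0.11, 0.005], [0.006, -0.005, -1.0]]
force: [-0.0, 0.8, -0.8]
finger_gap: 0.462
```

View pics/w6.png

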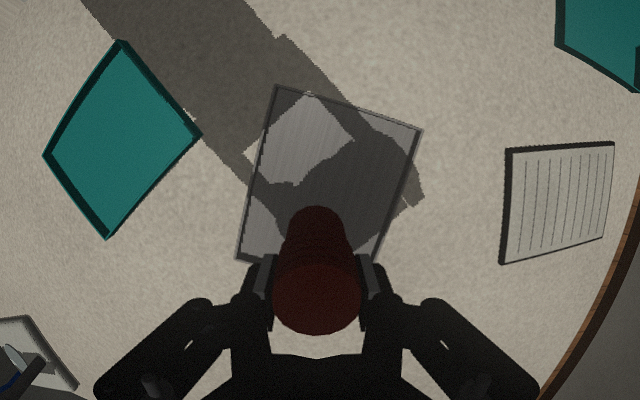

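View pics/t6.png

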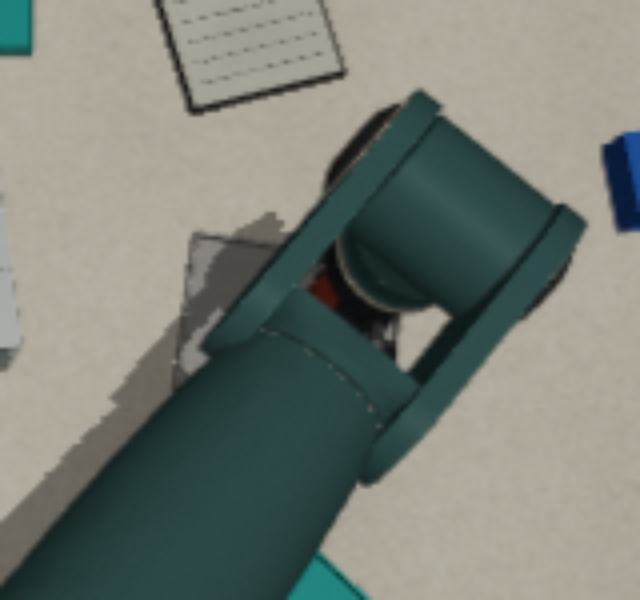

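Run:
```python
from h import *
o=env.get_obs();print(o['position'].round(1))
for uv in [(276,85),(422,130),(237,260)]: print(wback("w6",uv,20).round(1))
print(T([476,-390,-.17],[[-75,95,20],[75,95,20],[-75,-95,20],[75,-95,20]]).round(1))
```

```text
[ 474.3 -385.1  199.1]
[ 423.8 -287.8   20. ]
[ 567.7 -312.5   20. ]
[ 394.3 -473.6   20. ]
[[ 418.2 -283.7   20. ]
 [ 566.  -309.1   20. ]
 [ 386.  -470.9   20. ]
 [ 533.8 -496.3   20. ]]
```

```bash
python3 -m inch '[[[0,0,0],[-0.006,0.004,0.03],255],[[0,0,0],[0,0,0.035],255],[[0,0,0],[0,0,0.03],255],[[0,0,0],[0,0,0.017],255],[[0,0,0],[0,0,0.005],255],[[0,0,0],[0,0,0],255],[[0,0,0],[0,0,0],255]]' 110; python3 -m inch '[[[0,0,0],[0,0,0.002],255],[[0,0,0],[0,0,0.001],255],[[0,0,0],[0,0,0],255]]'
```

```text
time: 14.35
position: [479.0, -391.2, 82.7]
tcp_rot: [[-0.111, 0.994, 0.001], [0.994, 0.111, -0.001], [-0.001, 0.001, -1.0]]
force: [0.2, 0.2, -0.9]
finger_gap: 0.464
time: 14.72
position: [478.5, -390.9, 78.3]
tcp_rot: [[-0.111, 0.994, -0.0], [0.994, 0.111, 0.0], [0.0, -0.0, -1.0]]
force: [-0.5, -1.4, -0.9]
finger_gap: 0.467
```

```bash
python3 -m inch '[[[0,0,0],[0,0,0.001],255],[[0,0,0],[0,0,0.001],255],[[0,0,0],[0,0,0],255]]'; python3 -m inch '[[[0,0,0],[0,0,0.001],255],[[0,0,0],[0,0,0.001],255],[[0,0,0],[0,0,0],255]]'
```

```text
time: 15.1
position: [478.6, -391.0, 77.0]
tcp_rot: [[-0.111, 0.994, 0.0], [0.994, 0.111, -0.0], [-0.0, 0.0, -1.0]]
force: [-3.7, 1.3, 6.4]
finger_gap: 0.462
time: 15.48
position: [478.8, -391.3, 76.9]
tcp_rot: [[-0.111, 0.994, 0.001], [0.994, 0.111, -0.001], [-0.001, 0.001, -1.0]]
force: [-10.3, 7.2, 25.2]
finger_gap: 0.465
```

Run:
```python
from h import *
f=cam("scene")["pixels"]; cv2.imwrite("pics/s7.png",cv2.resize(f[200:360,150:310],(600,600)))
```

```text
(no output)
```

View pics/s7.png

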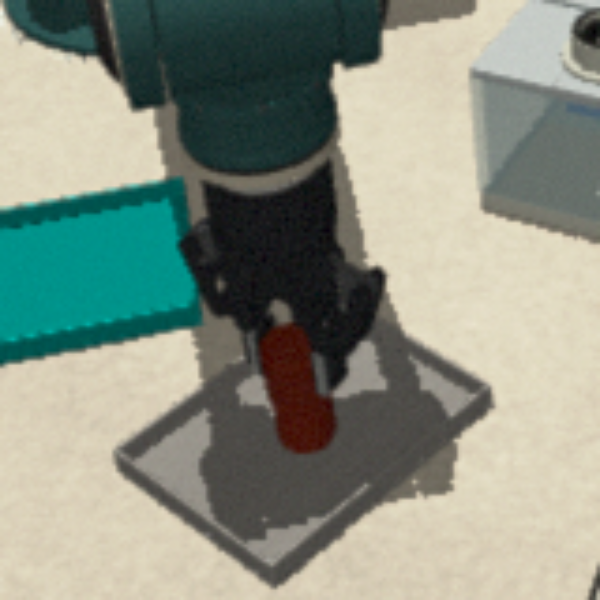

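```bash
python3 -m inch '[[[0,0,0],[0,0,-0.0015],255],[[0,0,0],[0,0,0],255],[[0,0,0],[0,0,0],120],[[0,0,0],[0,0,0],90],[[0,0,0],[0,0,0],50],[[0,0,0],[0,0,0],0],[[0,0,0],[0,0,0],0],[[0,0,0],[0,0,0],0]]' 20; python3 -m inch '[[[0,0,0],[0,0,-0.03],0],[[0,0,0],[0,0,-0.05],0],[[0,0,0],[0,0,-0.05],0],[[0,0,0],[0,0,-0.05],0],[[0,0,0],[0,0,-0.05],0],[[0,0,0],[0,0,0],0]]'
python3 - <<'E'
from h import *
f=cam("scene")["pixels"]; cv2.imwrite("pics/s8.png",f[:,:]); wfit("w8")
E
```

```text
time: 16.52
position: [478.6, -390.9, 75.8]
tcp_rot: [[-0.111, 0.994, 0.0], [0.994, 0.111, 0.0], [0.0, 0.0, -1.0]]
force: [-0.4, 0.3, 0.4]
finger_gap: 0.998
time: 17.27
position: [479.1, -391.4, 310.5]
tcp_rot: [[-0.111, 0.994, 0.005], [0.994, 0.111, -0.004], [-0.005, 0.004, -1.0]]
force: [0.6, 0.3, -0.3]
finger_gap: 0.997
```

View pics/s8.png

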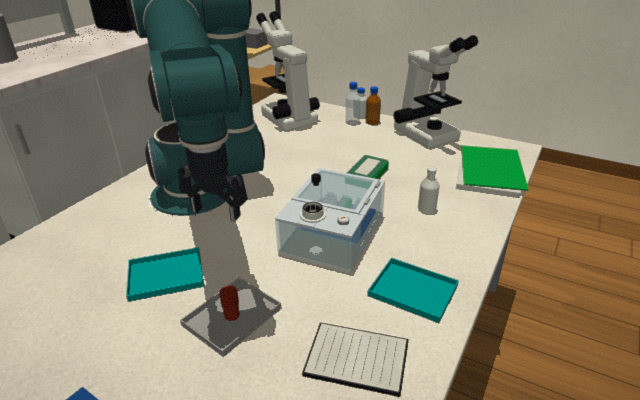

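The bung stands upright in the steel tray at (230,303), and the box and surroundings look unchanged. The lid is next.

```bash
python3 -m inch '[[[0,0,0],[0.05,0.0033,0],0],[[0,0,0],[0.05,0.0033,0],0],[[0,0,0],[0.05,0.0033,0],0],[[0,0,0],[0.05,0.0033,0],0],[[0,0,0],[0.05,0.0033,0],0],[[0,0,0],[0.05,0.0033,0],0],[[0,0,0],[0.05,0.0033,0],0],[[0,0,0],[0.05,0.0033,0],0]]'; 
python3 -m inch '[[[0,0,0],[0.05,0.0033,0],0],[[0,0,-0.157],[0,0,0],0],[[0,0,-0.157],[0,0,0],0],[[0,0,-0.157],[0,0,0],0],[[0,0,-0.157],[0,0,0],0],[[0,0,-0.157],[0,0,0],0],[[0,0,-0.157],[0,0,0],0],[[0,0,-0.157],[0,0,0],0]]';
python3 -m inch '[[[0,0,-0.157],[0,0,0],0],[[0,0,-0.157],[0,0,0],0],[[0,0,-0.157],[0,0,0],0],[[0,0,0],[0,0,0],0]]'
python3 - <<'E'
from h import *
wfit("w9"); print(env.get_obs()["qpos"])
print("bottle base",back("top",(243,146),0),back("scene",(429,211),0),"slide",back("top",(210,213),38))
E
```

```text
time: 18.38
position: [459.9, 11.1, 304.3]
tcp_rot: [[-0.111, 0.994, -0.002], [0.994, 0.111, 0.0], [0.0, -0.002, -1.0]]
force: [0.2, -0.3, -0.8]
finger_gap: 0.999
time: 19.38
position: [458.0, 59.6, 304.1]
tcp_rot: [[-0.937, 0.348, -0.002], [0.348, 0.937, -0.0], [0.002, -0.001, -1.0]]
force: [-0.2, -0.0, -0.1]
finger_gap: 0.998
time: 19.88
position: [458.0, 59.6, 304.4]
tcp_rot: [[-0.994, -0.109, -0.002], [-0.109, 0.994, -0.0], [0.002, 0.0, -1.0]]
force: [-0.8, 0.3, 0.1]
finger_gap: 1.002
[ 7.41656011e-02 -3.64711827e-01  1.80130247e+00 -2.02653126e-05
  1.70662356e+00 -1.60333801e+00]
bottle base [729.84715644 286.94489106   0.        ] [751.88136057 278.28644999   0.        ] slide [473.94802881 387.74398459  38.        ]
```

View pics/w9.png

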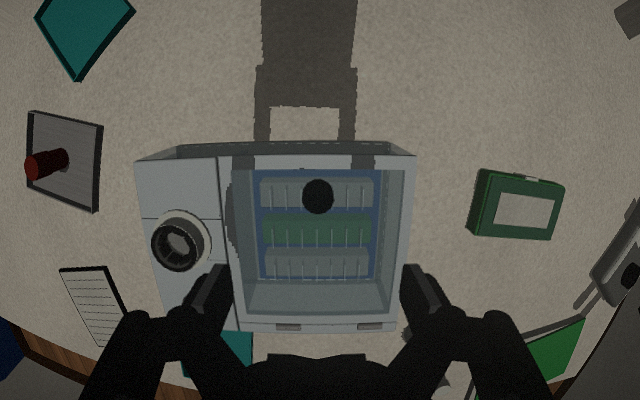

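Run:
```python
from h import *
im=cv2.imread("pics/w9.png"); m=(im.max(2)<40).astype(np.uint8)[170:225,290:350]
n,l,s,c=cv2.connectedComponentsWithStats(m); i=1+s[1:,4].argmax(); print(s[i],c[i]+[290,170])
for z in(155,160): print(wback("w9",c[i]+[290,170],z).round(1))
im=cv2.imread("pics/w1.png"); m=(im.max(2)<40).astype(np.uint8)[160:220,298:345]
n,l,s,c=cv2.connectedComponentsWithStats(m); i=1+s[1:,4].argmax(); print(s[i],c[i]+[298,160])
for z in(155,160): print(wback("w1",c[i]+[298,160],z).round(1))
print("corners FL",wback("w9",(416,155),130).round(1),"FR",wback("w9",(135,161),130).round(1),"seam ends",wback("w9",(397,320),130).round(1),"FRlid",wback("w9",(218,157),130))
print("expect",T([539.3,18.7,.113],[[-110,150,130],[-110,-150,130],[95,147,130],[-73,49,151]]).round(1))
```

```text
[ 12   9  32  35 859] [317.35855646 196.34691502]
[457.2  60.3 155. ]
[455.7  60.1 160. ]
[  5  18  27  29 598] [315.58528428 191.62207358]
[457.2  61.8 155. ]
[457.1  63.3 160. ]
corners FL [411.5 153.4 130. ] FR [ 445.3 -138.6  130. ] seam ends [613.1 177.3 130. ] FRlid [434.75410498 -40.64738607 130.        ]
expect [[ 413.1  155.3  130. ]
 [ 446.9 -142.7  130. ]
 [ 617.1  175.5  130. ]
 [ 461.2   59.2  151. ]]
```

```bash
python3 -m inch '[[[0,0,0],[0,0.001,0.03],0],[[0,0,0],[0,0,0.035],0],[[0,0,0],[0,0,0.035],0],[[0,0,0],[0,0,0.025],0],[[0,0,0],[0,0,0.014],0],[[0,0,0],[0,0,0],0],[[0,0,0],[0,0,0],0]]' 40
python3 - <<'E'
from h import *
wfit("w10"); print(env.get_obs()["position"])
E
```

```text
time: 20.9
position: [458.5, 60.6, 167.9]
tcp_rot: [[-0.994, -0.109, 0.001], [-0.109, 0.994, 0.0], [-0.001, -0.0, -1.0]]
force: [0.5, -0.7, 0.5]
finger_gap: 0.998
[458.54989217  60.64657238 167.95746625]
```

View pics/w10.png

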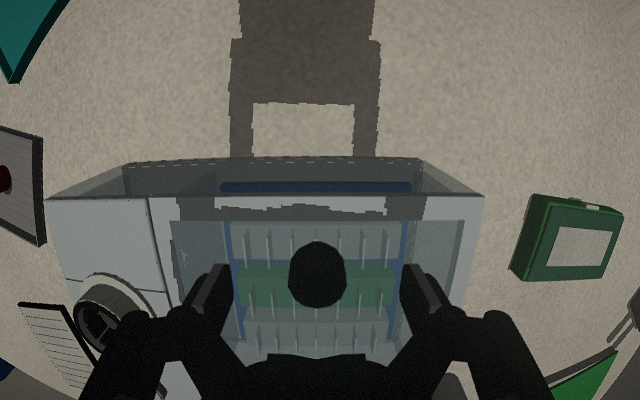

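The knob at (317,272) is centred between the pads. Closing.

```bash
python3 -m inch '[[[0,0,0],[0,0,0.002],0],[[0,0,0],[0,0,0],255],[[0,0,0],[0,0,0],255],[[0,0,0],[0,0,0],255],[[0,0,0],[0,0,0],255],[[0,0,0],[0,0,0],255],[[0,0,0],[0,0,0],255],[[0,0,0],[0,0,0],255]]' 40; python3 -c "
from h import *
o=env.get_obs();print(o['position'],o['force'],o['wrist_torque'],o['finger_gap'])
p=np.array([-168,0,39.]);
for th in (.08,.1): R=cv2.Rodrigues(np.array([0,th,0.]))[0]; print(th,p-R@p)"
```

```text
time: 21.95
position: [458.1, 60.9, 165.1]
tcp_rot: [[-0.994, -0.11, 0.0], [-0.11, 0.994, 0.001], [-0.0, 0.001, -1.0]]
force: [-2.6, 4.5, 3.4]
finger_gap: 0.321
[458.13916495  60.94862829 165.11348651] [-2.59343648  4.52534727  3.44442782] [ 0.78025126  0.42402409 -0.06011519] 0.3208791698701032
0.08 [ -3.65398641   0.         -13.30093513]
0.1 [ -4.73280348   0.         -16.57717644]
```

```bash
python3 -m inch '[[[0,0.08,0],[-0.0037,0,-0.0133],255],[[0,0.08,0],[-0.0037,0,-0.0133],255],[[0,0.08,0],[-0.0037,0,-0.0133],255],[[0,0,0],[0,0,0],255]]' 40; python3 -c "
from h import *
o=env.get_obs();print(o['force'],o['wrist_torque'],o['qpos'])"
```

```text
time: 22.45
position: [472.8, 62.5, 203.7]
tcp_rot: [[-0.965, -0.11, -0.239], [-0.107, 0.994, -0.026], [0.24, 0.001, -0.971]]
force: [-2.6, 3.6, 2.2]
finger_gap: 0.327
[-2.62099776  3.57468876  2.17507628] [ 0.75949634  0.32675427 -0.23486524] [ 0.08150425 -0.1569856   1.80824406 -0.00636192  1.73297324 -1.60008949]
```

```bash
python3 -m inch '[[[0,0.08,0],[-0.0037,0,-0.0133],255],[[0,0.08,0],[-0.0037,0,-0.0133],255],[[0,0.08,0],[-0.0037,0,-0.0133],255],[[0,0,0],[0,0,0],255]]' 40
python3 - <<'E'
from h import *
o=env.get_obs();print(o['force'],o['wrist_torque'],o['qpos'])
f=cam("scene")["pixels"]; cv2.imwrite("pics/s11.png",cv2.resize(f[60:290,220:450],(600,600)))
E
```

```text
time: 22.95
position: [496.0, 65.1, 237.5]
tcp_rot: [[-0.88, -0.11, -0.461], [-0.098, 0.994, -0.05], [0.464, 0.001, -0.886]]
force: [1.2, 5.8, 0.6]
finger_gap: 0.322
[1.22694145 5.80097294 0.57457005] [ 0.78966529 -0.39620772 -0.40714049] [ 0.08537706  0.02072093  1.62108543 -0.01198064  1.9821343  -1.59816587]
```

View pics/s11.png

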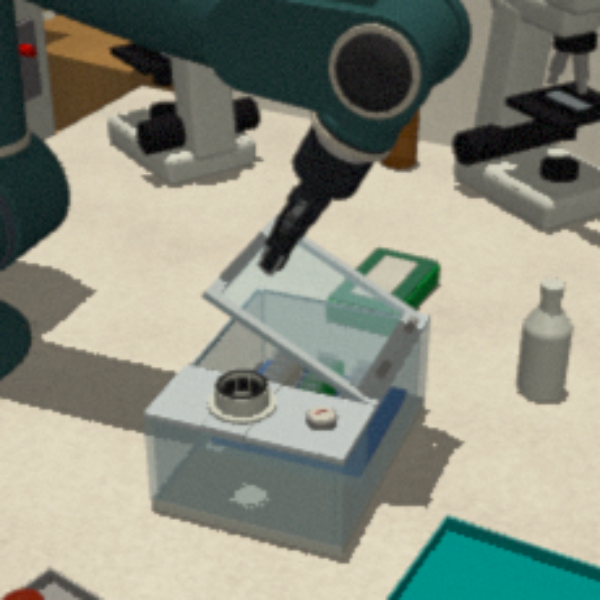

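The lid is following, at about 0.48 rad. I'll continue.

```bash
python3 -m inch '[[[0,0.08,0],[-0.0037,0,-0.0133],255],[[0,0.08,0],[-0.0037,0,-0.0133],255],[[0,0.08,0],[-0.0037,0,-0.0133],255],[[0,0,0],[0,0,0],255]]' 40; python3 -m inch '[[[0,0.08,0],[-0.0037,0,-0.0133],255],[[0,0.08,0],[-0.0037,0,-0.0133],255],[[0,0.08,0],[-0.0037,0,-0.0133],255],[[0,0,0],[0,0,0],255]]' 40
python3 - <<'E'
from h import *
o=env.get_obs();print(o['force'],o['wrist_torque'],o['qpos'])
f=cam("scene")["pixels"]; cv2.imwrite("pics/s12.png",cv2.resize(f[60:290,220:450],(600,600)))
E
```

```text
time: 23.5
position: [526.3, 68.5, 264.9]
tcp_rot: [[-0.745, -0.11, -0.658], [-0.083, 0.994, -0.072], [0.662, 0.001, -0.75]]
force: [2.9, 6.5, -1.1]
finger_gap: 0.325
time: 24.0
position: [562.4, 72.7, 284.2]
tcp_rot: [[-0.567, -0.111, -0.816], [-0.064, 0.994, -0.09], [0.821, 0.001, -0.571]]
force: [2.6, 9.3, -3.2]
finger_gap: 0.323
[ 2.58665091  9.3000534  -3.21885431] [ 0.88434379 -1.09283824 -1.01876635] [ 0.09100099  0.38292074  1.2646736  -0.02500962  2.45723004 -1.60235117]
```

View pics/s12.png

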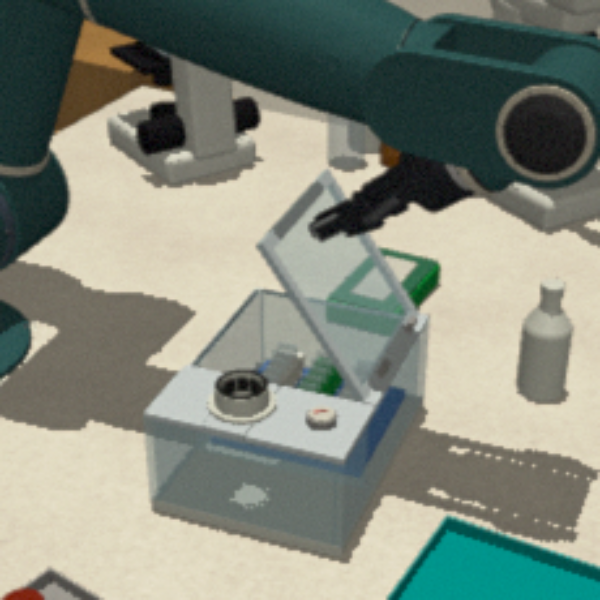

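The forearm would come too close to the lid's top edge if I kept tilting. From here I'll hold the tool's pitch and translate along the knob's arc, letting the knob pivot in the pads.

```bash
python3 -m inch '[[[0,0,0],[-0.0033,0,-0.0166],255],[[0,0,0],[-0.0049,0,-0.0162],255],[[0,0,0],[-0.0065,0,-0.0157],255],[[0,0,0],[0,0,0],255]]' 25
python3 - <<'E'
from h import *
o=env.get_obs();print(o['force'],o['wrist_torque'],o['qpos'])
f=cam("scene")["pixels"]; cv2.imwrite("pics/s13.png",cv2.resize(f[60:290,220:450],(600,600)))
E
```

```text
time: 24.55
position: [610.3, 78.1, 300.0]
tcp_rot: [[-0.569, -0.111, -0.815], [-0.064, 0.994, -0.09], [0.82, 0.001, -0.573]]
force: [1.3, 8.8, -4.8]
finger_gap: 0.323
[ 1.34494278  8.75539607 -4.76384561] [ 0.85857077 -0.90662625 -1.21075903] [ 0.09221659  0.4821403   1.10782491 -0.02540246  2.51220066 -1.60277878]
```

View pics/s13.png

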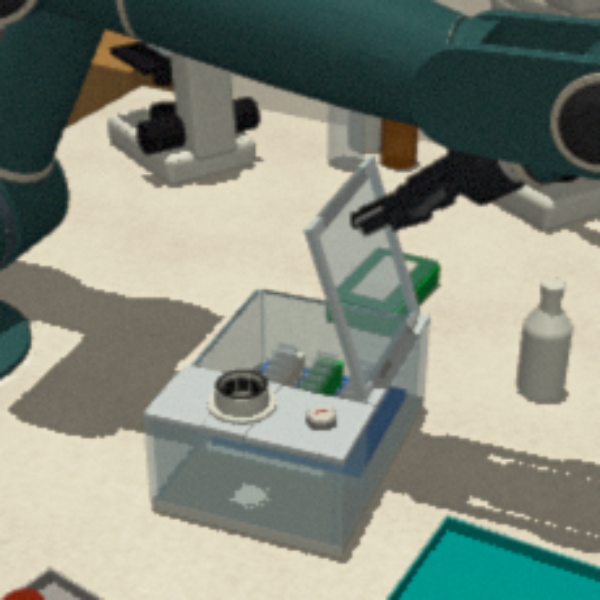

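```bash
python3 -m inch '[[[0,0,0],[-0.0081,0,-0.0149],255],[[0,0,0],[-0.0095,0,-0.0141],255],[[0,0,0],[-0.0109,0,-0.013],255],[[0,0,0],[0,0,0],255],[[0,0,0],[0,0,0],255]]' 25
python3 - <<'E'
from h import *
o=env.get_obs();print(o['force'],o['wrist_torque'],o['qpos'],o['tcp_rot'])
f=cam("scene")["pixels"]; cv2.imwrite("pics/s14.png",cv2.resize(f[60:290,220:450],(600,600)))
wfit("w14")
E
```

```text
time: 25.22
position: [660.2, 83.5, 300.8]
tcp_rot: [[-0.57, -0.111, -0.814], [-0.064, 0.994, -0.09], [0.819, 0.001, -0.573]]
force: [1.6, 8.1, -4.5]
finger_gap: 0.32
[ 1.55917116  8.06515042 -4.49168458] [ 0.87636503 -0.90272785 -1.12569417] [ 0.09318349  0.60043273  0.9429887  -0.02584738  2.55846787 -1.60299789] [[-5.69520550e-01 -1.10706957e-01 -8.14487761e-01]
 [-6.38931708e-02  9.93852941e-01 -9.04101507e-02]
 [ 8.19490089e-01  5.49766886e-04 -5.73093092e-01]]
```

View pics/s14.png

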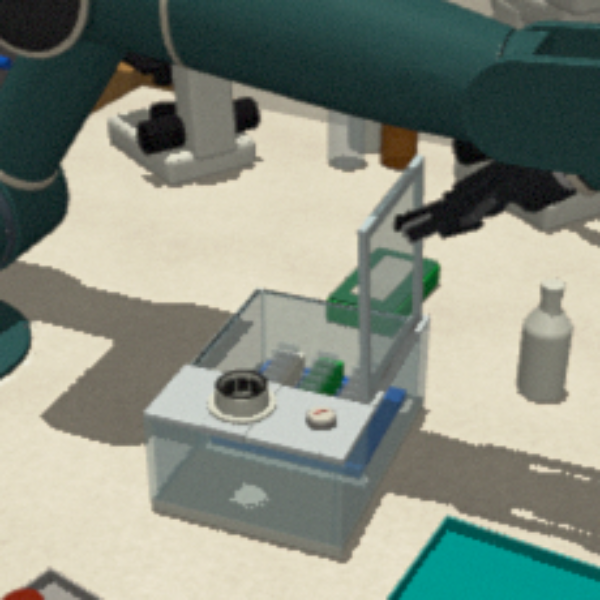

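View pics/w14.png

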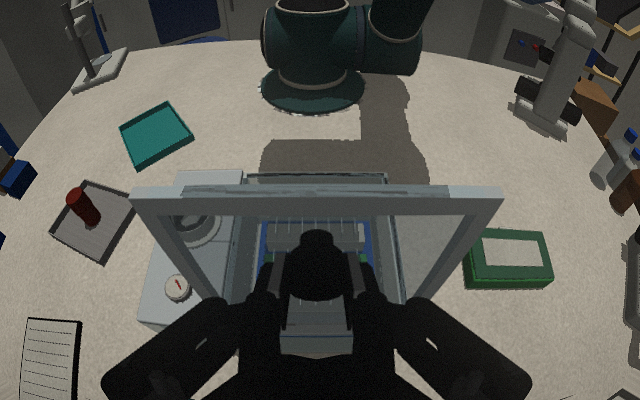

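```bash
python3 - <<'E'
from h import *
p=[539.3,18.7,.112]; hx=95.5
for al in (1.4,1.5,1.57,1.65):
    pts=[]
    for y in(-49,147):
        for d in(4,-4):
            v=np.array([-203*np.cos(al)+d*np.sin(al),0,203*np.sin(al)+d*np.cos(al)]); pts.append([hx+v[0],y,126+v[2]])
    P=T(p,pts); print(al,((proj("scene",P)-[220,60])*2.6087).round(0).tolist(), wproj("w14",P).round(0).tolist())
# knob from TCP
o=env.get_obs(); R=o['tcp_rot'];
c,s=np.cos(.112),np.sin(.112)
k=o['position']-np.array([*p[:2],0]); print("TCP local",c*k[0]+s*k[1],-s*k[0]+c*k[1],k[2])
E
python3 - <<'E'
import cv2
a=cv2.imread('pics/s14.png'); cv2.imwrite('pics/s14a.png',cv2.resize(a[140:420,340:450],(314,800))[:600])
E
```

```text
1.4 [[338.0, 227.0], [331.0, 227.0], [400.0, 152.0], [393.0, 152.0]] [[140.0, 162.0], [145.0, 154.0], [488.0, 162.0], [482.0, 153.0]]
1.5 [[358.0, 229.0], [350.0, 228.0], [418.0, 153.0], [411.0, 153.0]] [[126.0, 188.0], [131.0, 177.0], [502.0, 187.0], [496.0, 176.0]]
1.57 [[372.0, 231.0], [364.0, 230.0], [431.0, 155.0], [424.0, 154.0]] [[116.0, 209.0], [121.0, 197.0], [511.0, 209.0], [506.0, 196.0]]
1.65 [[388.0, 235.0], [380.0, 233.0], [445.0, 158.0], [438.0, 156.0]] [[107.0, 238.0], [111.0, 224.0], [520.0, 238.0], [516.0, 223.0]]
TCP local 127.2980864811614 50.88138199077294 300.83115906429157
```

View pics/s14a.png

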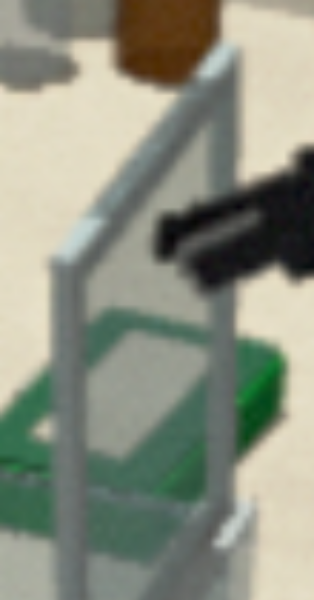

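The lid is at about 1.53 rad in both views. I'll nudge it 0.03 further, then release and back off along the fingers.

```bash
python3 -m inch '[[[0,0,0],[-0.0038,0,-0.004],255],[[0,0,0],[0,0,0],255],[[0,0,0],[0,0,0],80],[[0,0,0],[0,0,0],40],[[0,0,0],[0,0,0],0],[[0,0,0],[0,0,0],0],[[0,0,0],[0,0,0],0],[[0,0,0],[0,0,0],0]]' 25
python3 - <<'E'
from h import *
o=env.get_obs();print(o['position'],o['force'],o['finger_gap'])
f=cam("scene")["pixels"]; a=cv2.resize(f[60:290,220:450],(600,600)); cv2.imwrite("pics/s15.png",cv2.resize(a[140:420,340:450],(314,800))[:600])
E
```

```text
time: 26.38
position: [665.3, 83.5, 301.3]
tcp_rot: [[-0.57, -0.11, -0.814], [-0.063, 0.994, -0.09], [0.819, -0.0, -0.574]]
force: [0.7, -1.3, -0.6]
finger_gap: 1.002
[665.30977571  83.52074259 301.33413182] [ 0.74542225 -1.34579204 -0.64617075] 1.002274621410655
```

View pics/s15.png

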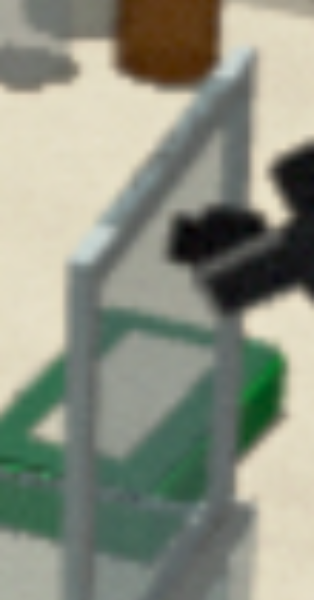

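```bash
python3 -m inch '[[[0,0,0],[0,0,-0.02],0],[[0,0,0],[0,0,-0.03],0],[[0,0,0],[0,0,-0.03],0],[[0,0,0],[0.025,0,-0.017],0],[[0,0,0],[0.033,0,-0.023],0],[[0,0,0],[0.033,0,-0.023],0],[[0,0,0],[0.033,0,-0.023],0],[[0,0,0],[0,0,0],0]]';python3 -m inch '[[[0,0,0],[0,0,0],0],[[0,0,0],[0,0,0],0],[[0,0,0],[0,0,0],0],[[0,0,0],[0,0,0],0]]'
python3 - <<'E'
from h import *
cv2.imwrite("pics/s16.png",cam("scene")["pixels"]); cv2.imwrite("pics/t16.png",cam("top")["pixels"]); wfit("w16")
p=[539.3,18.7,.112]; hx=95.5
for al in (1.5,1.57,1.65):
    pts=[]
    for y in(-49,147):
        for d in(4,-4):
            v=np.array([-203*np.cos(al)+d*np.sin(al),0,203*np.sin(al)+d*np.cos(al)]); pts.append([hx+v[0],y,126+v[2]])
    P=T(p,pts); print(al,proj("scene",P).round(1).tolist(), wproj("w16",P).round(0).tolist())
E
```

```text
time: 27.42
position: [719.8, 89.3, 493.2]
tcp_rot: [[-0.58, -0.11, -0.807], [-0.064, 0.994, -0.09], [0.812, -0.0, -0.584]]
force: [-0.7, 0.2, -0.1]
finger_gap: 0.995
time: 27.92
position: [720.7, 89.4, 490.2]
tcp_rot: [[-0.575, -0.11, -0.811], [-0.064, 0.994, -0.09], [0.816, -0.0, -0.578]]
force: [0.1, 0.3, 0.0]
finger_gap: 1.003
1.5 [[357.3, 147.7], [354.3, 147.4], [380.3, 118.7], [377.5, 118.5]] [[227.0, 252.0], [228.0, 246.0], [404.0, 252.0], [403.0, 246.0]]
1.57 [[362.7, 148.6], [359.6, 148.1], [385.1, 119.4], [382.4, 119.0]] [[225.0, 264.0], [226.0, 257.0], [406.0, 264.0], [405.0, 257.0]]
1.65 [[368.9, 150.0], [365.8, 149.2], [390.7, 120.6], [388.0, 119.9]] [[223.0, 278.0], [224.0, 271.0], [408.0, 278.0], [407.0, 271.0]]
```

View pics/s16.png

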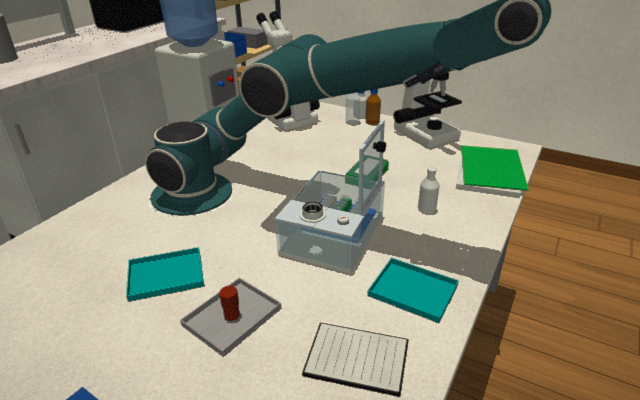

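View pics/w16.png

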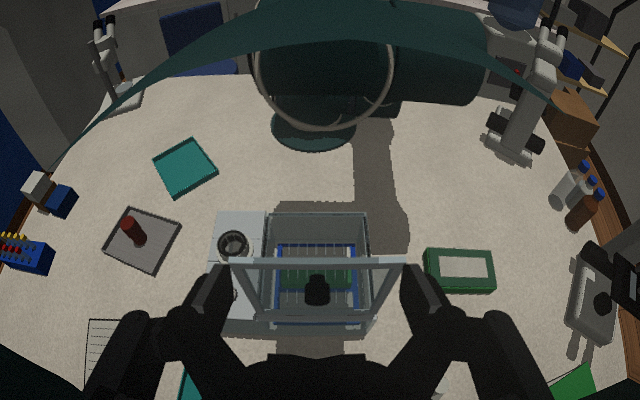

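View pics/t16.png

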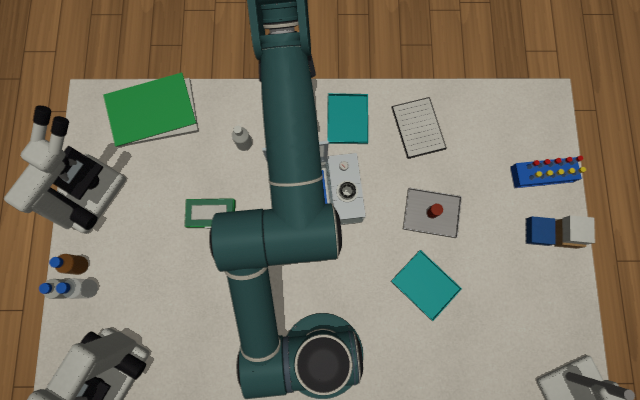

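The lid stands upright with its edge band at rows 257–264 in the wrist view, which matches 1.57 rad. The bung stands in the steel tray, and the slide box, bottle and box are where they were. Handing in.

```bash
python3 -c "
from workcell import env
print(env.hand_in())"
```

```text
the job is handed in; nothing more can be done
None
```

I vented the desiccator, stood the bung in the steel tray, then swung the lid upright, and handed the job in at about 28 s of the 72 s allowed.

- **Bung:** I gripped it at 110 N and rocked it about ±0.15 rad around the sleeve while easing it up about 4 mm a swing. The pull read 20 N or less after each swing. I lowered it upright until it touched the tray floor and then opened the gripper. On one lowering step the contact force reached about 25 N before I backed off.
- **Lid:** I lifted it by the knob to about 0.96 rad with the tool tilting along. After that I held the tilt and moved along the arc, because the forearm would have come too close to the lid's top edge. I nudged it the last 0.03 rad, released it and backed off.

**Last checks:**
- **Lid:** it stays upright on its own at about 1.57 rad in the scene and wrist pictures.
- **Bung:** it stands in the steel tray.
- **Box and surroundings:** the box looks flat and in place, and the slide box and bottle appear unmoved. I judged this by eye.
- **Arm:** it is clear of everything, with force near zero.

No check failed. The only disagreements were a few millimetres between cameras when locating things at the start. The bung also met the tray floor about 4 mm earlier than calculated, perhaps from slipping slightly in the grip.

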